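# Snap a repaired safety hook onto the test pin and pull-check it

## Robot

A 6-joint arm with a two-finger parallel gripper is mounted at the origin on the work surface. World frame = base frame: x ahead of the robot, y to its left, z up, the work surface at z = 0. Lengths are in m, angles in rad, forces in N, time in s.
With the tool pointing down it reaches from about 0.35 to 0.975 m from the base axis. Payload 4.9 kg.
Tool frame: the origin (TCP) lies midway between the tips of the shut fingers; the grasp point (between the pads) lies 19 mm behind it; z points along the fingers, y is the direction in which the jaws open and shut (so a half turn about z gives the same grasp; the last joint's range is limited). The gripper opens to 85 mm and grips with 20 to 120 N. Pads are 22 mm wide; open, the fingers measure 114 mm over their backs; the gripper's body (76 mm by 85 mm) begins 54 mm behind the grasp point. The pads swing forward as they close: fully open they stand 13 mm farther back than shut.
Start: joints at [1.063, 0.053, 1.613, -0, 1.476, -0.119], TCP at [0.237, 0.578, 0.231] pointing down, gripper open.
Joint ranges: [-3.01, 3.01], [-1.01, 2.22], [0.06, 2.58], [-1.02, 4.17], [0.09, 2.62], [-3.14, 3.14]. Speed limits (rad/s): [2.57, 2.57, 3.14, 3.14, 3.14, 3.14].

## Interface

Orientations are given as a unit quaternion [w, x, y, z].
In Python, from plant import manip, cams gives the robot as it stands.
- The arm moves only by the tool jog_arm, never from a script. Its argument "targets" is a list of rows, each a list of 4 numbers: the shift along the tool's x, y, z in m, then the turn about the tool's z in degrees. A call has 1 to 5 rows; each row is the pose to reach, as a shift and turn from the pose commanded when the call began, along the tool's axes at that moment; what a row does not reach only later rows make up. A row lasts 1/12 s, in which the tool goes at most 41.7 mm and 7.16 degrees, less where a joint would pass 70% of its speed; a pose out of reach is approached as far as the arm can. A call with a gripper value outside its range is refused whole. "fingers" is the opening, from 0 (shut) to 1 (fully open), set as the call begins (left out, the last holds). The fingers move at their own pace and stop on an object; the grip force is fixed at half the most. Time passes only in rows, so rows that repeat a pose let the fingers close. It gives the time, the measured TCP pose, the force and the opening at its end, in the units of the state.
- manip.state(): the state, without advancing time (a new reading comes with each control period).
- cams.grab_frame(name): name is "side" or "top" or "wrist"; returns the picture (480x640x3 uint8, red, green, blue); there is no depth.
- cams.get_calibration(name): a dict with "camera_matrix" (3x3 intrinsics, pixels), "cam_to_world" (4x4, takes a point from camera to world coordinates). Camera axes: x right, y up, looking along -z (the intrinsics and any distortion apply to the point x, -y, -z); pixel columns grow to the right and rows downward; lengths in m; the calibration is good to about 2 mm. The wrist camera is an equidistant fisheye: a pixel r from the principal point sees the ray r / f radians off the axis. A picture is of the moment at which its call begins: read the wrist's pose just before it. get_calibration takes no time and is no camera call; for the wrist camera it gives the pose at the moment of the call.
- manip.job_done(): hands the job in, once; it reports no verdict.
The state is a dict: "time": time; "joint_pos": joint angles; "joint_vel": joint speeds; "joint_efforts": joint torques, N m; "tool_pos": TCP position; "tool_rot": TCP orientation; "contact_force": force on the tool from outside, world axes, zero at the start; "ft_torque": the same for the moment, N m; "gripper_width": opening from 0.0 (shut) to 1.0 (fully open).
Only numpy, scipy, OpenCV 4.12 (cv2) and the standard library are available. Lean on these libraries where they do the work, as an engineer would, in place of code of your own. Each camera call takes 0.05 s, during which the arm holds its last target. There are 200 camera calls.

## Task

Take the repaired safety hook by its grip, lay its mouth onto the test stand's pin and push straight on, without forcing it, until the red sprung latch flips shut behind the pin. Then pull the hook straight back against the latch with about 13 N to prove that it holds (the gauge must never see more than 16 N, pushing or pulling), ease the pull off and let go, leaving the hook lying flat on the stand, latched on the pin. Leave the other things on the bench where they are.

Things in the scene. Friction and masses are not known exactly. Their poses are not given: they have to be found in the camera images.
- hook: Loose steel safety hook lying flat, 0.28 kg, 12 mm thick, 40 wide, black grip block (orange band) on top. Origin: underside below the grip's middle; x along the hook to its mouth, z up. Grip: 60 long (x), 24 wide (y), 12 to 42 mm high; take it from above across y. Tail eye to x=-60, lips to x=105. Throat: slot 15 wide on y=0, closed end x=54, open to +x, lips flare to 28.
- hook_seat (a point): Where the pin's axis stands in the hook's throat when the hook is fully home: 60 mm ahead (x) of the hook's origin, on its middle line, 6 mm above its underside. Axes as the hook's.
- latch (a joint): Angle of the hook's red sprung latch, a 5 mm thick finger across the throat, hinged at hook x=82.5, y=11 mm. 0 = shut (cannot swing outward), 1.6 rad = folded inward. The pin folds it in (up to 10 N of push); it flips shut once the pin is within about 3 mm of home. After that the hook has about 14 mm of free play along x until the latch bears on the pin.
- gauge: Test stand fixed to the bench: flat bed, top 20 mm above the bench, x -120 to 150, 110 mm wide (y); blue gauge housing on it from x=75 on, 82 wide, 65 mm high over the bench. Origin: bench level, below the middle of the pin's slot. x points from the pin to the housing, z up. The hook lies flat on the bed on the pin's -x side, mouth to +x, and is pushed to +x.
- pin_slot (a point): Middle of the pin's clamping slot, 6 mm above the bed; axes as the stand's. The upright pin stands on y=0 but is clamped anywhere up to 12 mm either way of this point along x: its true place must be seen or felt. Pin 12 mm thick; its brass head, 22 wide, lies 21 to 27 mm above the bed, and the hook goes under it.
- gauge_rod (a joint): Gauge reading (m): travel of the sprung rod that carries the pin; 0 unloaded, positive when the pin is pulled away from the housing (stand's -x), negative when pushed towards it; 4 N per mm. Red pointer on the housing's top: green band = 10 to 16 N pull, red = over. Allowed: 4 mm (16 N) either way.
- multi_tool: Loose red pocket multi-tool 91 x 26 x 18 mm with a blade out at +x; origin at the middle of its underside. Bystander.
- hex_key: Loose black L-shaped hex key, 90 x 30 mm, 5 mm thick; origin under the middle of its long leg. Bystander.
- lens_barrel: Loose black lens barrel standing on its 34 mm flange, 40 mm high; origin under its middle. Bystander.
- antenna: Loose black whip antenna about 200 mm long along x, 10 mm high; origin at its middle, underside. Bystander.
There are look-alikes about, which are no part of the job. Of the things like the hook, leave any that is blue; of the rest the smaller one is meant.

How it is judged:
By the outcome, as a careful person would: the job done as asked, in the order asked, and still so for the second after the job is handed in, with the robot touching nothing.
It also fails if it takes over 72 s, if anything falls off the work surface, if the arm or the gripper's body presses on something with over 40 N, if the wrist force passes 120 N, or if a joint passes its speed limit or range.

## Working session

There is one attempt and no reset: what is moved stays moved. The work goes in short steps, Python scripts to look and compute and a tool call to move; the robot and the scene stay as the last step left them, time stands still between calls to the robot, and variables do not carry over. Pictures are saved under pics/ and viewed, about 8 in all and at most 12, crops included, and the job is handed in when it is done.

Besides the shell and the picture viewer there is one more tool, called after "Emit:" as name(argument=value, ...), one argument or row to a line, values as JSON. jog_arm: Moves the arm, as the interface text tells. Its arguments: {"type":"object","properties":{"targets":{"type":"array"},"fingers":{"type":"number"}},"required":["targets"]}

```bash
mkdir -p pics; cat > h.py <<'E'
import numpy as np, cv2
from plant import manip, cams
def grab(n,f):
    c=cams.get_calibration(n); im=cams.grab_frame(n); cv2.imwrite(f,im[:,:,::-1]); np.savez(f[:-4]+'.npz',K=c['camera_matrix'],T=c['cam_to_world']); return im
def ray(f,u,v):
    d=np.load(f[:-4]+'.npz'); K,T=d['K'],d['T']
    x=(u-K[0,2])/K[0,0]; y=(v-K[1,2])/K[1,1]
    if 'wrist' in f:
        r=np.hypot(x,y); s=np.sin(r)/max(r,1e-9); p=np.array([x*s,-y*s,-np.cos(r)])
    else: p=np.array([x,-y,-1.])
    return T[:3,3],T[:3,:3]@p
def hit(f,u,v,z):
    o,d=ray(f,u,v); return o+d*(z-o[2])/d[2]
def proj(f,P):
    d=np.load(f[:-4]+'.npz'); K,T=d['K'],d['T']
    p=T[:3,:3].T@(np.array(P)-T[:3,3]); p=p*[1,-1,-1]
    if 'wrist' in f:
        r=np.arctan2(np.hypot(p[0],p[1]),p[2]); q=p[:2]/max(np.hypot(p[0],p[1]),1e-9)*r
    else: q=p[:2]/p[2]
    return q[0]*K[0,0]+K[0,2],q[1]*K[1,1]+K[1,2]
E
python3 - <<'E'
from h import *
print(manip.state())
for n in('side','top','wrist'):
    grab(n,f'pics/{n}0.png'); c=cams.get_calibration(n); print(n,{k:np.round(v,3).tolist() if not isinstance(v,str) else v for k,v in c.items()})
E
```

```text
{'time': 0.0, 'joint_pos': array([ 1.06298386e+00,  5.33459324e-02,  1.61428915e+00,  1.35482227e-05,
        1.47598565e+00, -1.19037462e-01]), 'joint_vel': array([-0.00192397, -0.00071823, -0.00047557,  0.00098454,  0.00193869,
        0.00046983]), 'joint_efforts': array([-1.26541134e-03, -3.93674612e+01, -3.70178461e+01, -1.97927429e-04,
        7.06337829e-03,  1.52291909e-05]), 'tool_pos': array([0.23662532, 0.57780904, 0.23007268]), 'tool_rot': array([-3.19060956e-04,  1.93166144e-01,  9.81165538e-01, -9.62557350e-04]), 'contact_force': array([ 0.38439098, -0.34206267,  0.11570255]), 'ft_torque': array([-0.01269338, -0.04672866, -0.03235331]), 'gripper_width': 1.0042087300967142}
side {'camera_matrix': [[458.875, 0.0, 322.687], [0.0, 458.875, 245.064], [0.0, 0.0, 1.0]], 'cam_to_world': [[-0.983, 0.119, -0.139, 0.354], [-0.182, -0.56, 0.808, 0.719], [0.018, 0.82, 0.573, 0.593], [0.0, 0.0, 0.0, 1.0]]}
top {'camera_matrix': [[618.634, 0.0, 322.91], [0.0, 618.634, 231.515], [0.0, 0.0, 1.0]], 'cam_to_world': [[-0.029, 0.995, -0.094, 0.331], [-1.0, -0.029, -0.004, -0.046], [-0.007, 0.094, 0.996, 1.482], [0.0, 0.0, 0.0, 1.0]]}
wrist {'camera_matrix': [[371.648, 0.0, 314.709], [0.0, 371.648, 233.589], [0.0, 0.0, 1.0]], 'cam_to_world': [[0.379, -0.893, -0.242, 0.175], [0.925, 0.365, 0.101, 0.603], [-0.002, -0.262, 0.965, 0.373], [0.0, 0.0, 0.0, 1.0]]}
```

View pics/top0.png

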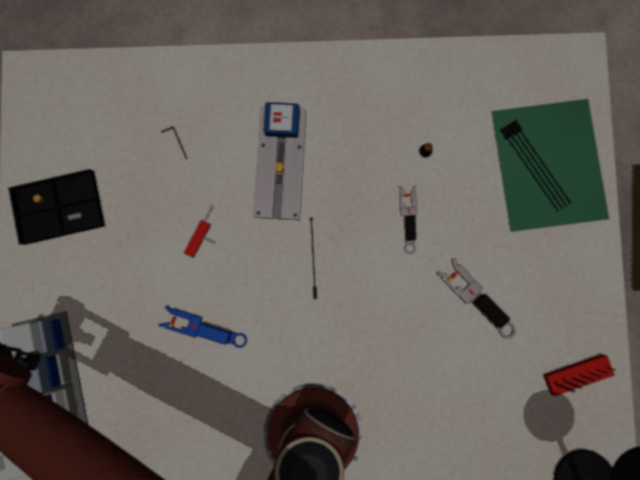

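View pics/side0.png

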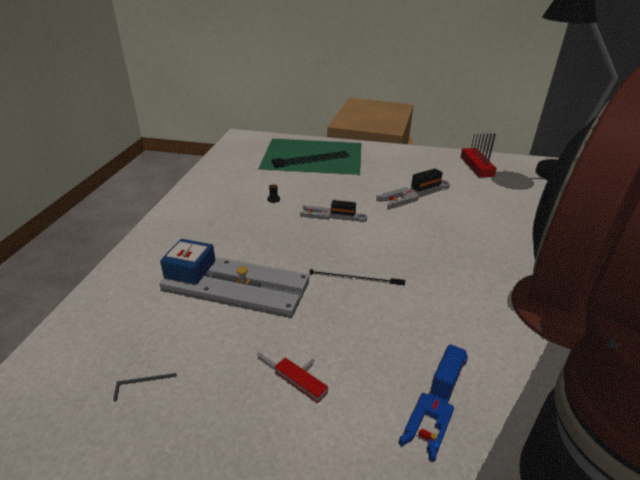

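The hook meant is the small steel one, near (409,218) in the top view. The stand is at (280,165) with its brass pin head at (279,168). I'll get rough positions from these, then move in.

```bash
python3 - <<'E'
from h import *
f='pics/top0.png'
for n,u,v,z in[('grip front',409.5,215,.042),('grip back',410,240,.042),('eye',409.5,248,.006),('lipL',402.5,186,.012),('lipR',414,186,.012),
 ('bedBL',254.5,217,.02),('bedBR',300,219.5,.02),('head',279,168,.047),('housTL',265,102,.065),('housTR',299,102,.065),('housBL',264,135,.065),('housBR',299,136,.065),('antenna tip',311,218,.005),('ant end',314,298,.005),('lens',426,150,.04)]:
    print(n,np.round(hit(f,u,v,z)[:2],4))
E
```

```text
grip front [ 0.4997 -0.243 ]
grip back [ 0.441  -0.2417]
eye [ 0.4247 -0.2446]
lipL [ 0.5738 -0.2333]
lipR [ 0.573  -0.2608]
bedBL [0.5084 0.1226]
bedBR [0.4992 0.0145]
head [0.6195 0.0597]
housTL [0.774  0.0878]
housTR [0.7716 0.008 ]
housBL [0.6951 0.0917]
housBR [0.6902 0.01  ]
antenna tip [ 0.5038 -0.0114]
ant end [ 0.3125 -0.0134]
lens [ 0.6537 -0.2888]
```

Emit:
jog_arm(
  targets=[
    [-0.2,-0.08,0,-20],
    [-0.2,-0.08,0,-20],
    [-0.2,-0.08,0,-20],
    [-0.2,-0.08,0,-20],
    [-0.2,-0.08,0,-20],
  ],
  fingers=1,
)

```text
time: 0.57
tool_pos: [0.3845, 0.4346, 0.231]
tool_rot: [-0.0, 0.019, 1.0, -0.0]
contact_force: [0.8, 0.3, -0.6]
gripper_width: 1.001
```

Emit:
jog_arm(
  targets=[
    [-0.04,-0.2,0,0],
    [-0.04,-0.2,0,0],
    [-0.04,-0.2,0,0],
    [-0.04,-0.2,0,0],
    [-0.04,-0.2,0,0],
  ],
)

```text
time: 0.98
tool_pos: [0.4156, 0.2325, 0.2309]
tool_rot: [-0.0, 0.02, 1.0, -0.0]
contact_force: [0.7, 0.1, 0.6]
gripper_width: 1.002
```

Emit:
jog_arm(
  targets=[
    [-0.03,-0.2,0,0],
    [-0.03,-0.2,0,0],
    [-0.03,-0.2,0,0],
    [-0.03,-0.2,0,0],
    [-0.03,-0.2,0,0],
  ],
)

```text
time: 1.4
tool_pos: [0.4375, 0.0313, 0.2312]
tool_rot: [0.0, 0.02, 1.0, -0.0]
contact_force: [2.3, 0.4, -0.3]
gripper_width: 0.997
```

Emit:
jog_arm(
  targets=[
    [-0.03,-0.2,0,0],
    [-0.03,-0.2,0,0],
    [-0.03,-0.2,0,0],
    [-0.03,-0.2,0,0],
    [-0.03,-0.2,0,0],
  ],
)

```text
time: 1.82
tool_pos: [0.4594, -0.17, 0.2311]
tool_rot: [0.0, 0.021, 1.0, -0.0]
contact_force: [0.9, 0.6, -0.6]
gripper_width: 0.995
```

Emit:
jog_arm(
  targets=[
    [0,-0.07,0,0],
    [0,-0.07,0,0],
    [0,-0.07,0,0],
    [0,-0.07,0,0],
    [0,-0.07,0,0],
  ],
)

```text
time: 2.23
tool_pos: [0.4569, -0.2368, 0.2309]
tool_rot: [-0.0, 0.02, 1.0, 0.0]
contact_force: [0.5, -1.2, -0.4]
gripper_width: 0.998
```

```bash
python3 - <<'E'
from h import *
grab('wrist','pics/wrist1.png'); s=manip.state(); print(s['tool_pos'],s['tool_rot'],s['time'],s['joint_pos'])
E
```

```text
[ 0.45705111 -0.23638573  0.2309895 ] [-1.91530433e-04  1.94237335e-02  9.99811263e-01  3.45453967e-04] 2.2833 [-6.22208855e-01 -2.14930696e-01  1.86566993e+00  3.53078703e-04
  1.49156068e+00 -2.15418334e+00]
```

View pics/wrist1.png

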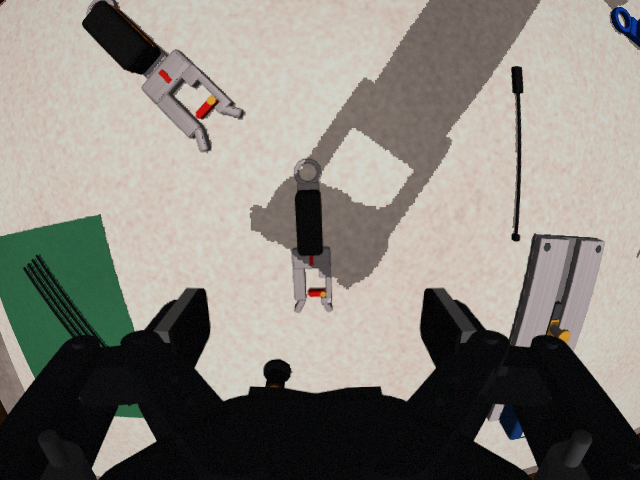

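The wrist view shows the hook with its eye at (307,170), grip from (308,190) to (310,255), and lip tips at (299,310) and (328,310). I'll refine these with masks.

```bash
python3 - <<'E'
from h import *
f='pics/wrist1.png'; im=cv2.imread(f); hsv=cv2.cvtColor(im,cv2.COLOR_BGR2HSV)
print(hsv[240,312],hsv[210,308],hsv[230,345],hsv[290,298])
m=(hsv[:,:,2]<60).astype(np.uint8); r=m*0; r[180:262,280:340]=m[180:262,280:340]
n,l,s,c=cv2.connectedComponentsWithStats(r); k=1+np.argmax(s[1:,4]); print(s[k],c[k])
for v in range(188,262,6):
    us=np.where(l[v]==k)[0]
    if len(us): a,b=us[0]-.5,us[-1]+.5; print(v,a,b,*[np.round(hit(f,x,v,.042)[:2],4) for x in(a,b)])
for nme,u,v,z in[('eye',307,171,.006),('lipL',300,308,.012),('lipR',328,308,.012),('bodyL',293.5,265,.012),('bodyR',330.5,265,.012)]: print(nme,np.round(hit(f,u,v,z)[:2],4))
cv2.imwrite('pics/z1.png',cv2.resize(im[150:320,250:370],None,fx=4,fy=3.5,interpolation=cv2.INTER_CUBIC))
E
```

```text
[12 80 16] [30 98 13] [ 12  41 123] [  0  18 156]
[ 293  189   37   68 1709] [308.63370392 222.57343476]
194 295.5 320.5 [ 0.443  -0.2534] [ 0.4439 -0.2309]
200 294.5 320.5 [ 0.4484 -0.2546] [ 0.4494 -0.2311]
206 294.5 321.5 [ 0.454  -0.2548] [ 0.455  -0.2304]
212 295.5 321.5 [ 0.4596 -0.2542] [ 0.4605 -0.2306]
218 295.5 321.5 [ 0.4652 -0.2545] [ 0.4661 -0.2308]
224 295.5 321.5 [ 0.4708 -0.2548] [ 0.4718 -0.231 ]
230 295.5 321.5 [ 0.4765 -0.2551] [ 0.4775 -0.2312]
236 296.5 321.5 [ 0.4823 -0.2545] [ 0.4832 -0.2314]
242 296.5 322.5 [ 0.4881 -0.2548] [ 0.489  -0.2306]
248 293.5 329.5 [ 0.4938 -0.2579] [ 0.4951 -0.2243]
254 298.5 320.5 [ 0.4999 -0.2535] [ 0.5007 -0.2329]
eye [ 0.4261 -0.243 ]
lipL [ 0.5714 -0.257 ]
lipR [ 0.5726 -0.2268]
bodyL [ 0.5215 -0.2611]
bodyR [ 0.5231 -0.2228]
```

View pics/z1.png

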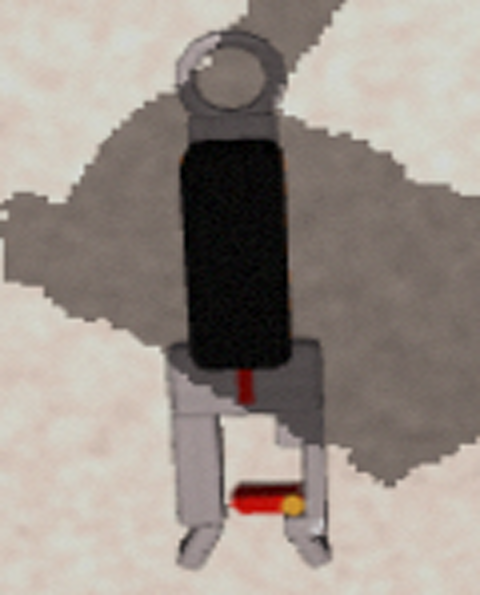

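Emit:
jog_arm(
  targets=[
    [-0.0138,-0.0057,0.03,-2],
    [-0.0138,-0.0057,0.07,-2],
    [-0.0138,-0.0057,0.11,-2],
    [-0.0138,-0.0057,0.145,-2],
    [-0.0138,-0.0057,0.16,-2],
  ],
)

```text
time: 2.7
tool_pos: [0.4679, -0.2397, 0.0657]
tool_rot: [-0.003, 0.001, 1.0, 0.003]
contact_force: [-1.1, 1.5, -0.2]
gripper_width: 0.999
```

```bash
python3 - <<'E'
from h import *
grab('wrist','pics/wrist2.png'); s=manip.state(); print(s['tool_pos'],s['tool_rot'],s['time'],s['contact_force'])
f='pics/wrist2.png'; im=cv2.imread(f)
cv2.imwrite('pics/z2.png',im)
E
```

```text
[ 0.46692783 -0.23919285  0.06418923] [-0.00462083  0.00126684  0.99998292  0.00334705] 2.75 [-1.4051719  -0.03502924 -1.85061967]
```

View pics/wrist2.png

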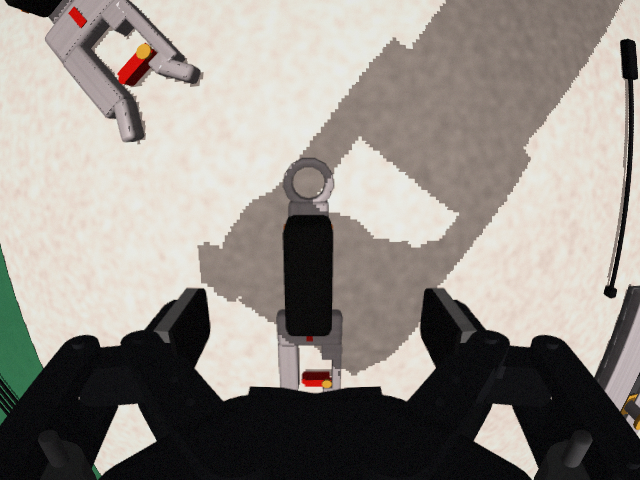

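The gripper sits about 7 px (3.5 mm) to the +y side of the grip (grip at columns 284–332, finger mid-line at 315). That matches the measured TCP, so I'll let it settle and descend.

Emit:
jog_arm(
  targets=[
    [0,-0.001,0,0],
    [0,-0.001,0,0],
    [0,-0.001,0,0],
    [0,-0.001,0,0],
  ],
)

```text
time: 3.08
tool_pos: [0.4723, -0.2453, 0.0739]
tool_rot: [0.002, 0.002, 1.0, -0.001]
contact_force: [-0.2, -0.3, 0.3]
gripper_width: 0.999
```

Emit:
jog_arm(
  targets=[
    [0.001,0.002,0.015,0],
    [0.001,0.002,0.03,0],
    [0.001,0.002,0.043,0],
    [0.001,0.002,0.052,0],
    [0.001,0.002,0.057,0],
  ],
)

```text
time: 3.5
tool_pos: [0.4694, -0.2423, 0.0134]
tool_rot: [-0.0, 0.002, 1.0, 0.0]
contact_force: [0.6, 0.3, -1.1]
gripper_width: 1.005
```

Emit:
jog_arm(
  targets=[
    [0,0,0.003,0],
    [0,0,0.003,0],
    [0,0,0.003,0],
    [0,0,0.003,0],
  ],
)

```text
time: 3.83
tool_pos: [0.4702, -0.243, 0.0121]
tool_rot: [0.001, 0.002, 1.0, -0.0]
contact_force: [-0.1, 0.7, 0.3]
gripper_width: 1.002
```

Perfectly placed. Close.

Emit:
jog_arm(
  targets=[
    [0,0,0,0],
    [0,0,0,0],
    [0,0,0,0],
    [0,0,0,0],
    [0,0,0,0],
  ],
  fingers=0,
)

```text
time: 4.25
tool_pos: [0.4697, -0.2426, 0.0114]
tool_rot: [0.0, 0.002, 1.0, -0.0]
contact_force: [0.3, -0.0, 0.7]
gripper_width: 0.298
```

Emit:
jog_arm(
  targets=[
    [0,0,0,0],
    [0,0,0,0],
    [0,0,0,0],
    [0,0,0,0],
    [0,0,0,0],
  ],
)

```text
time: 4.67
tool_pos: [0.4699, -0.2428, 0.0116]
tool_rot: [0.0, 0.002, 1.0, -0.0]
contact_force: [-0.6, -1.6, 2.1]
gripper_width: 0.271
```

Emit:
jog_arm(
  targets=[
    [0,0,-0.01,0],
    [0,0,-0.03,0],
    [0,0,-0.055,0],
    [0,0,-0.075,0],
    [0,0,-0.085,0],
  ],
)

```text
time: 5.08
tool_pos: [0.4704, -0.243, 0.0989]
tool_rot: [0.001, 0.002, 1.0, -0.001]
contact_force: [0.6, -1.0, -2.8]
gripper_width: 0.269
```

Emit:
jog_arm(
  targets=[
    [0,0.01,0,0],
    [0,0.03,0,0],
    [0,0.055,0,0],
    [-0.001,0.08,0,1],
    [-0.002,0.105,0,2],
  ],
)

```text
time: 5.5
tool_pos: [0.4704, -0.1352, 0.094]
tool_rot: [-0.002, 0.021, 1.0, 0.001]
contact_force: [0.9, -0.2, -3.8]
gripper_width: 0.271
```

Emit:
jog_arm(
  targets=[
    [-0.001,0.025,0,1],
    [-0.002,0.05,0,2],
    [-0.003,0.075,0,3],
    [-0.004,0.1,0,3],
    [-0.005,0.125,0,3],
  ],
)

```text
time: 5.92
tool_pos: [0.4801, -0.0107, 0.0941]
tool_rot: [-0.002, 0.046, 0.999, 0.0]
contact_force: [0.8, 0.3, -2.6]
gripper_width: 0.268
```

Emit:
jog_arm(
  targets=[
    [-0.006,0.025,0,0],
    [-0.008,0.05,0,0],
    [-0.01,0.07,0,0],
    [-0.01,0.08,0,0],
    [-0.01,0.083,0,0],
  ],
)

```text
time: 6.33
tool_pos: [0.4981, 0.0706, 0.0945]
tool_rot: [-0.002, 0.045, 0.999, 0.0]
contact_force: [-0.1, 0.1, -3.8]
gripper_width: 0.272
```

Emit:
jog_arm(
  targets=[
    [0,0,0,0],
    [0,0,0,0],
    [0,0,0,0],
    [0,0,0,0],
  ],
)

```text
time: 6.67
tool_pos: [0.4996, 0.068, 0.0962]
tool_rot: [-0.0, 0.047, 0.999, -0.0]
contact_force: [0.6, 0.6, -2.0]
gripper_width: 0.272
```

```bash
python3 - <<'E'
from h import *
s=manip.state(); grab('wrist','pics/wrist3.png');grab('top','pics/top3.png');grab('side','pics/side3.png');  print(s['tool_pos'],s['tool_rot'],s['time'],s['contact_force'])
E
```

```text
[0.49958514 0.06797445 0.09617563] [-1.13677362e-04  4.67288472e-02  9.98907598e-01 -1.10894283e-04] 6.6667 [ 0.55070545  0.59200258 -1.96674906]
```

View pics/wrist3.png

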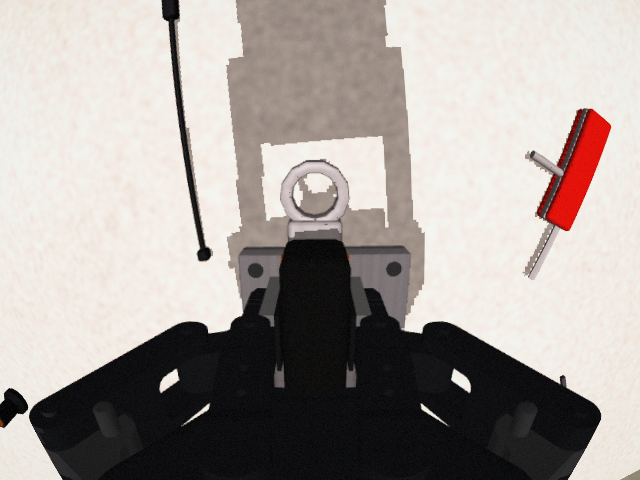

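The hook is held straight, and the stand's end edge shows from (238,249) to (409,247), with screws at (255,270) and (393,268). I'll work out the stand axis from these and from the side view.

```bash
python3 - <<'E'
from h import *
f='pics/wrist3.png'
for n,u,v in[('cL',238,249),('cR',409.5,247),('scL',255.5,270),('scR',393.5,268.5),('edgeL',244,300),('edgeR',406,320)]: print(n,np.round(hit(f,u,v,.02)[:2],4))
print('eye',hit(f,315,192,.09)); 
a=cv2.imread('pics/side3.png')[210:330,130:350];b=cv2.imread('pics/top3.png')[90:240,230:330]
a=cv2.resize(a,(790,430),interpolation=cv2.INTER_CUBIC); cv2.imwrite('pics/z3.png',a)
b=cv2.resize(b,(400,600),interpolation=cv2.INTER_CUBIC); c=cv2.resize(cv2.imread('pics/top0.png')[90:240,230:330],(400,600),interpolation=cv2.INTER_CUBIC); cv2.imwrite('pics/z4.png',np.hstack([c,b]))
E
```

```text
cL [0.4983 0.0199]
cR [0.5071 0.1272]
scL [0.5131 0.029 ]
scR [0.5204 0.1164]
edgeL [0.5334 0.0182]
edgeR [0.559  0.1246]
eye [0.45652674 0.07211068 0.09      ]
```

View pics/z4.png

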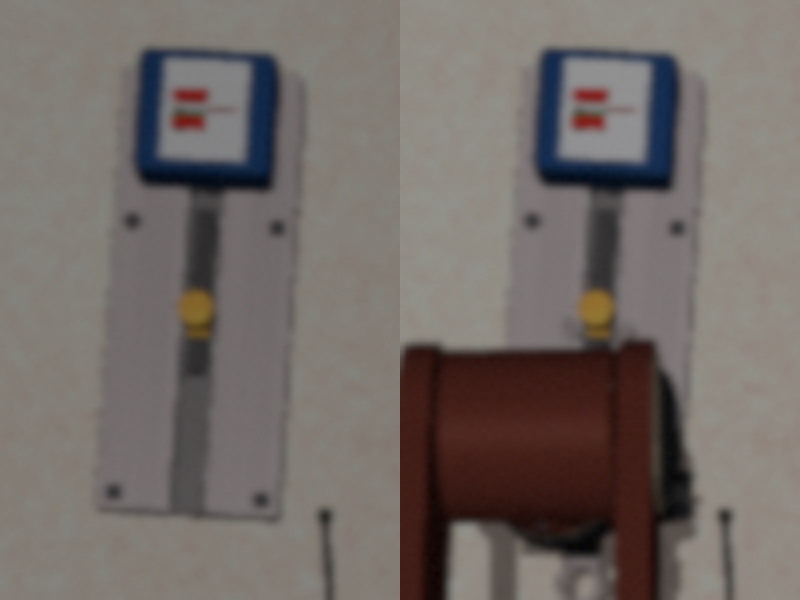

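View pics/z3.png

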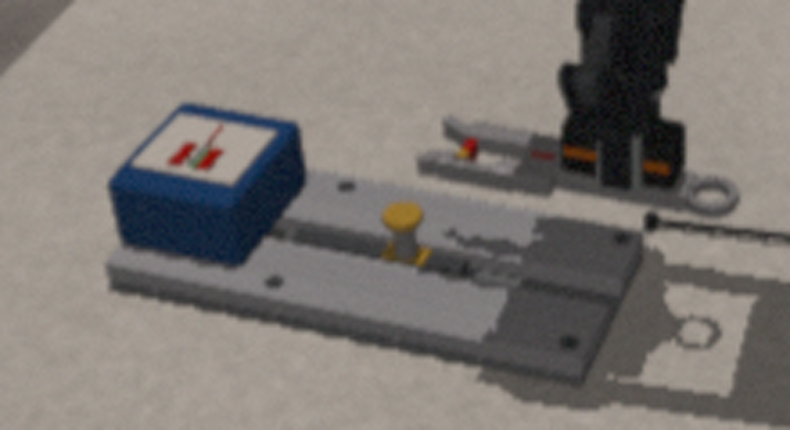

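The side view shows the pin head at about full-frame (242.5,269.4). In the top view it is at (279,167), with the lip tips just below, spanning u≈272.5–288. I'll triangulate and compare.

```bash
python3 - <<'E'
from h import *
def tri(a,b):
    o1,d1=ray(*a);o2,d2=ray(*b); t=np.linalg.lstsq(np.c_[d1,-d2],o2-o1,rcond=None)[0]; p,q=o1+d1*t[0],o2+d2*t[1]; return np.round((p+q)/2,4),round(np.linalg.norm(p-q)*1e3,1)
print('head',tri(('pics/top0.png',279,167),('pics/side3.png',242.5,269.6)))
for f,b in(('pics/top0.png',(262,60,300,0)),):
    im=cv2.imread(f);h=cv2.cvtColor(im,cv2.COLOR_BGR2HSV)
    def blob(im,r,lo,hi):
        m=cv2.inRange(cv2.cvtColor(im,cv2.COLOR_BGR2HSV),lo,hi); z=m*0; z[r[0]:r[1],r[2]:r[3]]=m[r[0]:r[1],r[2]:r[3]]; k=cv2.connectedComponentsWithStats(z); i=1+np.argmax(k[2][1:,4]); return k[2][i],k[3][i]
    print('top brass',blob(im,(155,180,265,295),(15,90,60),(35,255,255)))
    print('side brass',blob(cv2.imread('pics/side3.png'),(255,290,225,260),(15,90,60),(35,255,255)))
f='pics/top0.png'; L=lambda u,v,z=.02:hit(f,230+u/4,90+v/4,z)[:2]
print('screws',[np.round(L(*p),4) for p in((132,221),(278,229),(113,492),(261,500))],'side screws',np.round([hit('pics/side3.png',130+u/3.59,210+v/3.583,.02)[:2] for u,v in((347,186),(274,282),(622,238),(569,342))],4))
print('slot bottom',L(186,512), 'lips top',[np.round(hit('pics/top3.png',u,v,.09)[:2],4) for u,v in((272.5,171),(288,171.5))])
g='pics/side3.png';S=lambda u,v,z:np.round(hit(g,130+u/3.59,210+v/3.583,z)[:2],4)
print('lips side',S(447,122,.093),S(421,162,.093),'eye',S(713,195,.091))
E
```

```text
head (array([0.6229, 0.0599, 0.0457]), np.float64(1.5))
top brass (array([275, 162,   9,  13,  90], dtype=int32), array([278.84444444, 167.78888889]))
side brass (array([237, 266,  11,   9,  78], dtype=int32), array([241.78205128, 270.        ]))
screws [array([0.6816, 0.099 ]), array([0.6741, 0.0113]), array([0.5177, 0.1135]), array([0.5103, 0.0255])] side screws [[0.6764 0.0112]
 [0.6845 0.0995]
 [0.5118 0.0253]
 [0.5199 0.1134]]
slot bottom [0.50446919 0.07029603] lips top [array([0.6044, 0.0715]), array([0.6021, 0.0362])]
lips side [0.6036 0.0371] [0.6057 0.0742] eye [0.455  0.0683]
```

Emit:
jog_arm(
  targets=[
    [0.006,0.0055,0.01,-0.4],
    [0.006,0.0055,0.025,-0.4],
    [0.006,0.0055,0.042,-0.4],
    [0.006,0.0055,0.054,-0.4],
    [0.006,0.0055,0.058,-0.4],
  ],
)

```text
time: 7.23
tool_pos: [0.4918, 0.0751, 0.0353]
tool_rot: [-0.003, 0.042, 0.999, -0.0]
contact_force: [-0.4, -0.1, -3.5]
gripper_width: 0.268
```

Emit:
jog_arm(
  targets=[
    [0,0,0,0],
    [0,0,0,0],
    [0,0,0,0],
    [0,0,0,0],
  ],
)

```text
time: 7.57
tool_pos: [0.4953, 0.0749, 0.0395]
tool_rot: [0.001, 0.043, 0.999, 0.0]
contact_force: [0.2, -0.3, -3.0]
gripper_width: 0.273
```

```bash
python3 - <<'E'
from h import *
s=manip.state(); grab('top','pics/top4.png');grab('side','pics/side4.png');grab('wrist','pics/wrist4.png');  print(s['tool_pos'],s['tool_rot'],s['time'],s['contact_force'])
a=cv2.resize(cv2.imread('pics/side4.png')[220:320,160:360],(800,400),interpolation=cv2.INTER_CUBIC)
b=cv2.resize(cv2.imread('pics/top4.png')[150:190,250:310],(300,200),interpolation=cv2.INTER_CUBIC)
c=cv2.resize(cv2.imread('pics/wrist4.png')[150:290,200:440],None,fx=1.43*1,fy=1.43,interpolation=cv2.INTER_CUBIC)[:200]
z=np.zeros((600,800,3),np.uint8); z[:400]=a; z[400:,:300]=b; z[400:400+c.shape[0],310:310+c.shape[1]]=c; cv2.imwrite('pics/z5.png',z)
E
```

```text
[0.49528531 0.07488231 0.03948039] [1.11408309e-03 4.25828987e-02 9.99092315e-01 5.03436561e-05] 7.5667 [ 0.18988028 -0.25886864 -3.03217279]
```

View pics/z5.png

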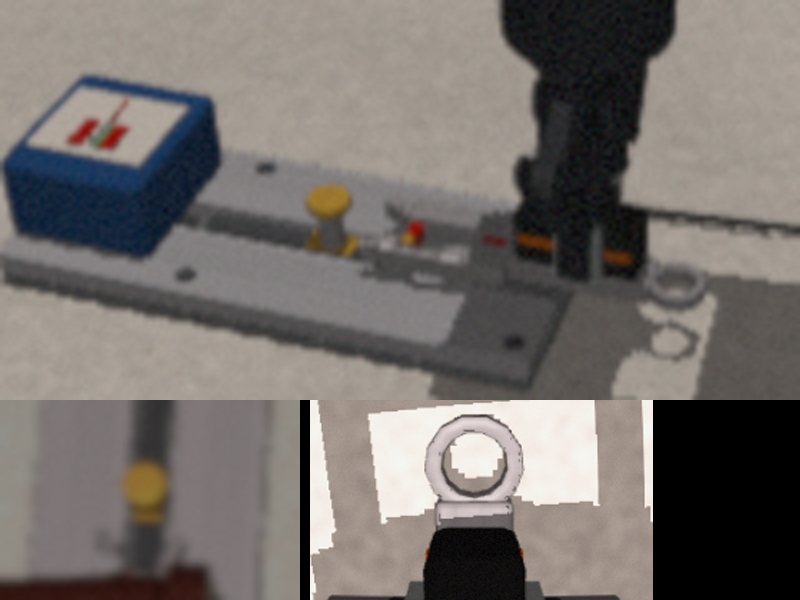

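The lips now straddle the stand axis: tips at about (270.6,177) and (286.6,178.6) in top view, head at (279,166.4). The hook hovers about 8 mm over the bed. I'll check this numerically.

```bash
python3 - <<'E'
from h import *
o=np.array([.623,.060]); ex=np.array([.9962,-.0872]); ey=np.array([.0872,.9962])
def st(p): d=p[:2]-o; return np.round([d@ex*1e3,d@ey*1e3],1)
f='pics/top4.png'
print('lips top',st(hit(f,270.6,177,.04)),st(hit(f,286.6,178.6,.04)))
g='pics/side4.png';S=lambda u,v,z:st(hit(g,160+u/4,220+v/4,z))
print('lips side',S(393,205,.040),S(366,267,.034),'eye',S(676,283,.034))
print('tcp',st(manip.state()['tool_pos']),'wrist eye',st(hit('pics/wrist4.png',200+(474-310)/1.43,150+57/1.43,.034)))
E
```

```text
lips top [-24.7  18.5] [-26.4 -19.5]
lips side [-27.1 -10.6] [-29.5  29.7] eye [-171.7   -1.1]
tcp [-129.     3.6] wrist eye [-173.1    3.5]
```

Emit:
jog_arm(
  targets=[
    [0,0,0.002,0],
    [0,0,0.004,0],
    [0,0,0.005,0],
    [0,0,0.006,0],
    [0,0,0.006,0],
  ],
)

```text
time: 8.13
tool_pos: [0.494, 0.0749, 0.0319]
tool_rot: [-0.0, 0.043, 0.999, -0.0]
contact_force: [-0.2, -0.2, -2.0]
gripper_width: 0.273
```

Emit:
jog_arm(
  targets=[
    [0,0,0.0005,0],
    [0,0,0.001,0],
    [0,0,0.001,0],
    [0,0,0.001,0],
  ],
)

```text
time: 8.47
tool_pos: [0.4944, 0.0749, 0.0316]
tool_rot: [0.0, 0.043, 0.999, 0.0]
contact_force: [-1.1, -0.7, 0.3]
gripper_width: 0.273
```

Emit:
jog_arm(
  targets=[
    [-0.002,0,0,0],
    [-0.005,0,0,0],
    [-0.01,0,0,0],
    [-0.013,0,0,0],
    [-0.015,0,0,0],
  ],
)

```text
time: 8.88
tool_pos: [0.5097, 0.0736, 0.0315]
tool_rot: [-0.0, 0.043, 0.999, 0.0]
contact_force: [-6.0, 0.6, 4.3]
gripper_width: 0.27
```

Emit:
jog_arm(
  targets=[
    [-0.003,0,0,0],
    [-0.006,0,0,0],
    [-0.009,0,0,0],
    [-0.012,0,0,0],
    [-0.012,0,0,0],
  ],
)

```text
time: 9.3
tool_pos: [0.5223, 0.0725, 0.0315]
tool_rot: [0.001, 0.043, 0.999, 0.0]
contact_force: [-0.1, 0.2, 0.9]
gripper_width: 0.269
```

Emit:
jog_arm(
  targets=[
    [-0.002,0,0,0],
    [-0.004,0,0,0],
    [-0.006,0,0,0],
    [-0.008,0,0,0],
    [-0.008,0,0,0],
  ],
)

```text
time: 9.72
tool_pos: [0.5295, 0.0719, 0.0315]
tool_rot: [0.0, 0.043, 0.999, 0.0]
contact_force: [-2.9, 0.6, 2.6]
gripper_width: 0.275
```

Emit:
jog_arm(
  targets=[
    [-0.001,0,0,0],
    [-0.002,0,0,0],
    [-0.003,0,0,0],
    [-0.004,0,0,0],
    [-0.004,0,0,0],
  ],
)

```text
time: 10.13
tool_pos: [0.5321, 0.0717, 0.0316]
tool_rot: [-0.002, 0.042, 0.999, 0.0]
contact_force: [-9.7, -0.7, 9.0]
gripper_width: 0.27
```

Emit:
jog_arm(
  targets=[
    [-0.001,0,0,0],
    [-0.002,0,0,0],
    [-0.003,0,0,0],
    [-0.004,0,0,0],
    [-0.004,0,0,0],
  ],
)

```text
time: 10.55
tool_pos: [0.5354, 0.0716, 0.0316]
tool_rot: [-0.002, 0.042, 0.999, 0.0]
contact_force: [-11.5, 0.5, 10.2]
gripper_width: 0.269
```

Emit:
jog_arm(
  targets=[
    [-0.0005,0,-0.0005,0],
    [-0.001,0,-0.0005,0],
    [-0.0015,0,-0.0005,0],
    [-0.002,0,-0.0005,0],
    [-0.002,0,-0.0005,0],
  ],
)

```text
time: 10.97
tool_pos: [0.5368, 0.0715, 0.0315]
tool_rot: [-0.003, 0.042, 0.999, 0.0]
contact_force: [-12.3, 1.2, 9.8]
gripper_width: 0.268
```

Emit:
jog_arm(
  targets=[
    [-0.0005,0,0,0],
    [-0.001,0,0,0],
    [-0.0015,0,0,0],
    [-0.002,0,0,0],
    [-0.002,0,0,0],
  ],
)

```text
time: 11.38
tool_pos: [0.5382, 0.0713, 0.0316]
tool_rot: [-0.004, 0.042, 0.999, 0.0]
contact_force: [-16.1, 0.6, 12.3]
gripper_width: 0.273
```

```bash
cat > g.py <<'E'
from h import *
def blob(im):
    m=cv2.inRange(cv2.cvtColor(im,cv2.COLOR_RGB2HSV),(15,90,60),(35,255,255)); z=m*0; z[150:185,262:296]=m[150:185,262:296]; M=cv2.moments(z,True); return M['m00'],round(M['m10']/M['m00'],2),round(M['m01']/M['m00'],2)
def gray(im):  # template shift of the head patch vs rest
    return im
E
python3 - <<'E'
from g import *
for n in('top0','top3','top4'): print(n,blob(cv2.imread(f'pics/{n}.png')[:,:,::-1]))
im=grab('top','pics/top5.png');print('now',blob(im)); im=grab('side','pics/side5.png')
def sb(im,r=(150,300,150,330)):
    m=cv2.inRange(cv2.cvtColor(im,cv2.COLOR_RGB2HSV),(15,90,60),(35,255,255)); z=m*0; z[255:277,230:260]=m[255:277,230:260]; M=cv2.moments(z,True); return M['m00'],round(M['m10']/M['m00'],2),round(M['m01']/M['m00'],2)
for n in('side0','side3','side4','side5'): print(n,sb(cv2.imread(f'pics/{n}.png')[:,:,::-1]))
print(manip.state()['contact_force'],manip.state()['ft_torque'])
a=cv2.resize(cv2.imread('pics/side5.png')[235:305,160:300],(800,400),interpolation=cv2.INTER_CUBIC)
b=cv2.resize(cv2.imread('pics/top5.png')[95:185,255:310],(120,200),interpolation=cv2.INTER_CUBIC)
c=cv2.resize(cv2.imread('pics/top5.png')[155:180,262:302],(320,200),interpolation=cv2.INTER_CUBIC)
z=np.zeros((600,800,3),np.uint8);z[:400]=a;z[400:,:120]=b;z[400:,130:450]=c;d=cv2.resize(cv2.imread('pics/top5.png')[100:135,262:300],(340,200),interpolation=cv2.INTER_CUBIC);z[400:,460:]=d;cv2.imwrite('pics/z6.png',z)
E
```

```text
top0 (90.0, 278.84, 167.79)
top3 (93.0, 278.76, 167.96)
top4 (91.0, 278.82, 167.86)Traceback (most recent call last):
  File "<stdin>", line 3, in <module>
  File "g.py", line 3, in blob
    m=cv2.inRange(cv2.cvtColor(im,cv2.COLOR_RGB2HSV),(15,90,60),(35,255,255)); z=m*0; z[150:185,262:296]=m[150:185,262:296]; M=cv2.moments(z,True); return M['m00'],round(M['m10']/M['m00'],2),round(M['m01']/M['m00'],2)
                                                                                                                                                                          ~~~~~~~~^~~~~~~~~
ZeroDivisionError: float division by zero
```

```bash
python3 - <<'E'
from g import *
im=grab('side','pics/side5.png')
def sb(im):
    m=cv2.inRange(cv2.cvtColor(im,cv2.COLOR_RGB2HSV),(15,90,60),(35,255,255)); z=m*0; z[255:277,230:260]=m[255:277,230:260]; M=cv2.moments(z,True); return M['m00'],round(M['m10']/M['m00'],2),round(M['m01']/M['m00'],2)
for n in('side0','side3','side4','side5'): print(n,sb(cv2.imread(f'pics/{n}.png')[:,:,::-1]))
o,e=np.array([.623,.06,.046]),np.array([.004*.996,-.004*.087,0]); print('4mm =',np.array(proj('pics/side5.png',o+e))-proj('pics/side5.png',o))
print(manip.state()['contact_force'],manip.state()['ft_torque'])
a=cv2.resize(cv2.imread('pics/side5.png')[235:305,160:300],(800,400),interpolation=cv2.INTER_CUBIC)
z=np.zeros((600,800,3),np.uint8);z[:400]=a;d=cv2.resize(cv2.imread('pics/top5.png')[100:135,262:300],(340,200),interpolation=cv2.INTER_CUBIC);z[400:,460:]=d
z[400:,:450]=cv2.resize(cv2.imread('pics/side5.png')[235:265,165:215],(450,200),interpolation=cv2.INTER_CUBIC);cv2.imwrite('pics/z6.png',z)
E
```

```text
side0 (76.0, 241.76, 270.0)
side3 (78.0, 241.78, 270.0)
side4 (78.0, 241.78, 270.0)
side5 (80.0, 240.95, 269.91)
4mm = [-1.92369464 -0.37071474]
[-15.32659366  -0.48148494  11.16876482] [0.23861675 1.7928541  0.09229395]
```

View pics/z6.png

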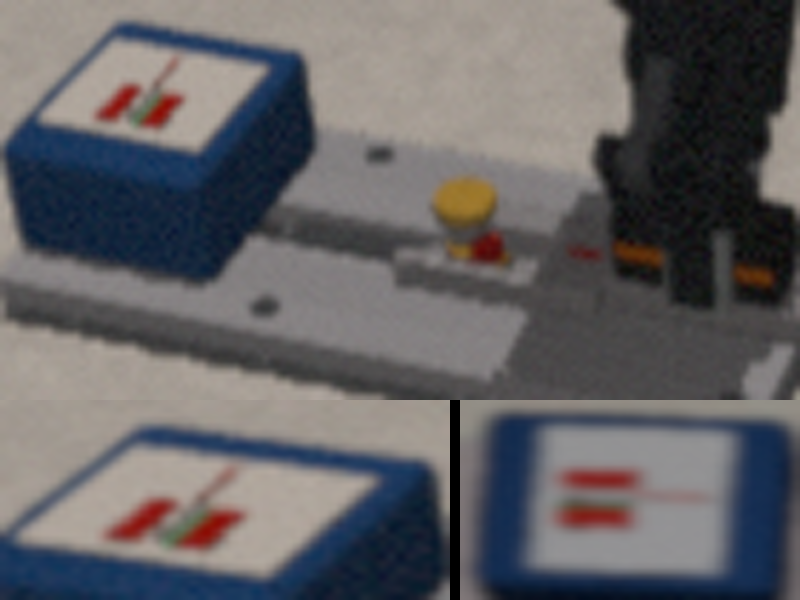

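The latch is folding at the pin. The pin has moved about 1.7 mm (≈7 N), so about half of the wrist force is bed friction. I'll unload the downward force and carry on.

Emit:
jog_arm(
  targets=[
    [0,0,-0.0005,0],
    [0,0,-0.001,0],
    [-0.0005,0,-0.001,0],
    [-0.001,0,-0.001,0],
    [-0.001,0,-0.001,0],
  ],
)

```text
time: 11.9
tool_pos: [0.5389, 0.0712, 0.0316]
tool_rot: [-0.004, 0.042, 0.999, 0.0]
contact_force: [-13.2, 0.9, 7.6]
gripper_width: 0.271
```

Emit:
jog_arm(
  targets=[
    [-0.0005,0,-0.0005,0],
    [-0.001,0,-0.0005,0],
    [-0.0015,0,-0.0005,0],
    [-0.002,0,-0.0005,0],
    [-0.002,0,-0.0005,0],
  ],
)

```text
time: 12.32
tool_pos: [0.5406, 0.0711, 0.0318]
tool_rot: [-0.004, 0.042, 0.999, 0.0]
contact_force: [-13.0, 0.7, 6.2]
gripper_width: 0.271
```

Emit:
jog_arm(
  targets=[
    [-0.0005,0,-0.0005,0],
    [-0.001,0,-0.0005,0],
    [-0.0015,0,-0.0005,0],
    [-0.002,0,-0.0005,0],
    [-0.0025,0,-0.0005,0],
  ],
)

```text
time: 12.73
tool_pos: [0.5425, 0.0711, 0.0319]
tool_rot: [-0.005, 0.042, 0.999, 0.0]
contact_force: [-14.0, 1.9, 5.5]
gripper_width: 0.272
```

Emit:
jog_arm(
  targets=[
    [-0.001,0,0,0],
    [-0.002,0,0,0],
    [-0.003,0,0,0],
    [-0.003,0,0,0],
  ],
)

```text
time: 13.07
tool_pos: [0.5459, 0.0712, 0.032]
tool_rot: [-0.004, 0.042, 0.999, 0.001]
contact_force: [-11.4, 3.4, 3.8]
gripper_width: 0.27
```

Emit:
jog_arm(
  targets=[
    [-0.001,0,0,0],
    [-0.002,0,0,0],
    [-0.003,0,0,0],
    [-0.003,0,0,0],
  ],
)

```text
time: 13.4
tool_pos: [0.5491, 0.0711, 0.032]
tool_rot: [-0.004, 0.042, 0.999, 0.001]
contact_force: [-10.3, 3.3, 3.4]
gripper_width: 0.271
```

Emit:
jog_arm(
  targets=[
    [-0.001,0.0005,0,0],
    [-0.002,0.0005,0,0],
    [-0.003,0.0005,0,0],
    [-0.003,0.0005,0,0],
  ],
)

```text
time: 13.73
tool_pos: [0.5523, 0.071, 0.032]
tool_rot: [-0.004, 0.042, 0.999, 0.0]
contact_force: [-9.6, 2.6, 2.5]
gripper_width: 0.275
```

Emit:
jog_arm(
  targets=[
    [-0.001,0,0,0],
    [-0.002,0,0,0],
    [-0.003,0,0,0],
    [-0.003,0,0,0],
  ],
)

```text
time: 14.07
tool_pos: [0.5566, 0.0706, 0.0321]
tool_rot: [-0.002, 0.042, 0.999, 0.001]
contact_force: [-4.0, 2.7, -2.6]
gripper_width: 0.271
```

Emit:
jog_arm(
  targets=[
    [-0.0005,0,0,0],
    [-0.001,0,0,0],
    [-0.0015,0,0,0],
    [-0.002,0,0,0],
    [-0.002,0,0,0],
  ],
)

```text
time: 14.48
tool_pos: [0.5613, 0.0694, 0.0341]
tool_rot: [0.001, 0.043, 0.999, -0.0]
contact_force: [0.3, -0.5, -3.7]
gripper_width: 0.27
```

Emit:
jog_arm(
  targets=[
    [0,0,0.0005,0],
    [0,0,0.001,0],
    [0,0,0.0015,0],
    [0,0,0.0018,0],
    [0,0,0.0018,0],
  ],
)

```text
time: 14.9
tool_pos: [0.5605, 0.0697, 0.0319]
tool_rot: [-0.0, 0.043, 0.999, -0.0]
contact_force: [0.0, -0.6, -2.7]
gripper_width: 0.274
```

Emit:
jog_arm(
  targets=[
    [-0.0005,0,0,0],
    [-0.001,0,0,0],
    [-0.001,0,0,0],
    [-0.001,0,0,0],
  ],
)

```text
time: 15.23
tool_pos: [0.5616, 0.0696, 0.032]
tool_rot: [0.0, 0.043, 0.999, -0.0]
contact_force: [-0.5, 0.1, -2.2]
gripper_width: 0.27
```

```bash
python3 - <<'E'
from g import *
im=grab('side','pics/side6.png')
a=cv2.resize(cv2.imread('pics/side6.png')[245:300,205:285],(800,550),interpolation=cv2.INTER_CUBIC); cv2.imwrite('pics/z7.png',a)
h=cv2.cvtColor(im,cv2.COLOR_RGB2HSV)
def red(n):
    h=cv2.cvtColor(cv2.imread(n),cv2.COLOR_BGR2HSV); m=cv2.inRange(h,(0,140,60),(6,255,255))|cv2.inRange(h,(174,140,60),(180,255,255)); z=m*0; z[262:295,220:260]=m[262:295,220:260]; ys,xs=np.nonzero(z); return len(xs),xs.mean() if len(xs) else 0,ys.mean() if len(xs) else 0
print(red('pics/side5.png'),red('pics/side6.png'))
s=manip.state();p=s['tool_pos']; print(p,s['contact_force'])
for nm,dx,dy in(('hinge',.0825,.011),('latch tip',.0825,-.008),('seat',.06,0)):
    q=np.array([p[0]+.9962*dx+.0872*dy+.0,p[1]-.0036-.0872*dx+.9962*dy,.032]); print(nm,np.round(proj('pics/side6.png',q),1))
E
```

```text
(20, np.float64(245.05), np.float64(278.1)) (15, np.float64(234.33333333333334), np.float64(274.6666666666667))
[0.5615971  0.06964745 0.03203552] [ 0.18772359 -0.02874393 -3.29201764]
hinge [231.  276.9]
latch tip [235.1 271.1]
seat [244.1 275.6]
```

View pics/z7.png

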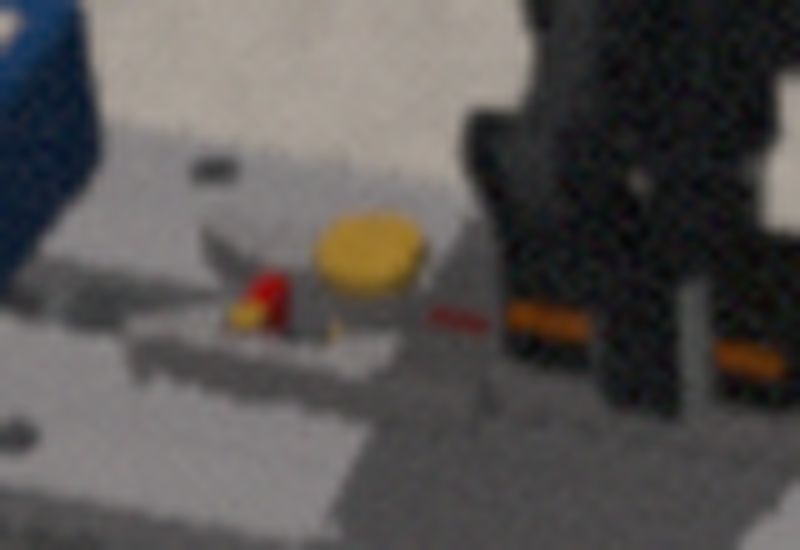

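The latch is shut across the throat beyond the pin: red at (234,275), brass head at (242,270). Next is the pull-back through the free play.

Emit:
jog_arm(
  targets=[
    [0.002,0,0,0],
    [0.005,0,0,0],
    [0.008,0,0,0],
    [0.009,0,0,0],
    [0.009,0,0,0],
  ],
)

```text
time: 15.7
tool_pos: [0.5521, 0.0705, 0.0319]
tool_rot: [-0.0, 0.043, 0.999, -0.0]
contact_force: [0.8, 0.1, -3.1]
gripper_width: 0.27
```

Emit:
jog_arm(
  targets=[
    [0.001,0,0,0],
    [0.002,0,0,0],
    [0.003,0,0,0],
    [0.003,0,0,0],
  ],
)

```text
time: 16.03
tool_pos: [0.5494, 0.0707, 0.032]
tool_rot: [-0.0, 0.043, 0.999, 0.0]
contact_force: [0.3, -1.4, -3.1]
gripper_width: 0.271
```

Emit:
jog_arm(
  targets=[
    [0.0005,0,0,0],
    [0.001,0,0,0],
    [0.0015,0,0,0],
    [0.002,0,0,0],
    [0.002,0,0,0],
  ],
)

```text
time: 16.45
tool_pos: [0.5478, 0.0708, 0.0321]
tool_rot: [0.0, 0.043, 0.999, -0.0]
contact_force: [1.5, 0.1, -4.0]
gripper_width: 0.273
```

Emit:
jog_arm(
  targets=[
    [0.0005,0,0,0],
    [0.001,0,0,0],
    [0.0015,0,0,0],
    [0.002,0,0,0],
    [0.002,0,0,0],
  ],
)

```text
time: 16.87
tool_pos: [0.5465, 0.0709, 0.0322]
tool_rot: [0.001, 0.043, 0.999, -0.0]
contact_force: [6.0, -0.4, -7.4]
gripper_width: 0.273
```

Emit:
jog_arm(
  targets=[
    [0.0005,0,0,0],
    [0.001,0,0,0],
    [0.0015,0,0,0],
    [0.0015,0,0,0],
    [0.0015,0,0,0],
  ],
)

```text
time: 17.28
tool_pos: [0.5457, 0.071, 0.0323]
tool_rot: [0.002, 0.043, 0.999, 0.0]
contact_force: [9.1, -1.0, -9.1]
gripper_width: 0.278
```

Emit:
jog_arm(
  targets=[
    [0.0003,0,0.0002,0],
    [0.0006,0,0.0004,0],
    [0.001,0,0.0005,0],
    [0.001,0,0.0005,0],
    [0.001,0,0.0005,0],
  ],
)

```text
time: 17.7
tool_pos: [0.5454, 0.071, 0.0321]
tool_rot: [0.003, 0.043, 0.999, 0.0]
contact_force: [9.0, -1.4, -8.8]
gripper_width: 0.272
```

```bash
cat >> g.py <<'E'
def sb(im):
    m=cv2.inRange(cv2.cvtColor(im,cv2.COLOR_RGB2HSV),(15,90,60),(35,255,255)); z=m*0; z[255:277,237:260]=m[255:277,237:260]; M=cv2.moments(z,True); return M['m00'],round(M['m10']/M['m00'],2),round(M['m01']/M['m00'],2)
E
python3 - <<'E'
from g import *
im=grab('side','pics/side7.png')
for n in('side4','side6','side7'): print(n,sb(cv2.imread(f'pics/{n}.png')[:,:,::-1]))
# subpixel shift of the head patch by phase correlation, averaged reference
R=cv2.cvtColor(cv2.imread('pics/side6.png'),cv2.COLOR_BGR2HSV)[262:277,234:252,1].astype(np.float32);
C=cv2.cvtColor(cv2.imread('pics/side7.png'),cv2.COLOR_BGR2HSV)[262:277,234:252,1].astype(np.float32); print(cv2.phaseCorrelate(R,C,cv2.createHanningWindow((18,15),cv2.CV_32F)))
print(manip.state()['contact_force'])
E
```

```text
side4 (78.0, 241.78, 270.0)
side6 (77.0, 241.61, 270.06)
side7 (77.0, 242.77, 270.3)
((0.9307724861311399, 0.5842642682705472), 0.7325083432374178)
[10.24603068 -0.23173056 -9.05354162]
```

Emit:
jog_arm(
  targets=[
    [0.0003,0,0,0],
    [0.0006,0,0,0],
    [0.0009,0,0,0],
    [0.001,0,0,0],
    [0.001,0,0,0],
  ],
)

```text
time: 18.17
tool_pos: [0.5448, 0.071, 0.0322]
tool_rot: [0.003, 0.043, 0.999, 0.0]
contact_force: [11.1, -0.6, -10.4]
gripper_width: 0.271
```

Emit:
jog_arm(
  targets=[
    [0.0002,0,0,0],
    [0.0004,0,0,0],
    [0.0006,0,0,0],
    [0.0006,0,0,0],
    [0.0006,0,0,0],
  ],
)

```text
time: 18.58
tool_pos: [0.5445, 0.0711, 0.0322]
tool_rot: [0.004, 0.043, 0.999, 0.0]
contact_force: [12.5, -1.4, -10.7]
gripper_width: 0.271
```

Emit:
jog_arm(
  targets=[
    [0.0002,0,0,0],
    [0.0003,0,0,0],
    [0.0003,0,0,0],
    [0.0003,0,0,0],
    [0.0003,0,0,0],
  ],
)

```text
time: 19.0
tool_pos: [0.5443, 0.0711, 0.0322]
tool_rot: [0.004, 0.043, 0.999, 0.0]
contact_force: [13.2, -0.5, -12.1]
gripper_width: 0.276
```

```bash
python3 - <<'E'
from g import *
for i in range(3):
    im=grab('side',f'pics/side8{i}.png'); print(sb(im),manip.state()['contact_force'].round(1))
im=grab('top','pics/top8.png'); a=cv2.imread('pics/top8.png'); b=cv2.imread('pics/top0.png')
for f in ('top0','top8'):
    h=cv2.imread(f'pics/{f}.png')[108:130,268:296].astype(int); r=h[:,:,2]-h[:,:,1]; p=r[:,15:22].clip(0).sum(1); print(f,(p*np.arange(108,130)).sum()/p.sum(),p)
E
```

```text
(78.0, 243.12, 270.42) [ 13.5  -0.4 -12.2]
(79.0, 243.09, 270.48) [ 13.5  -1.2 -11.8]
(77.0, 243.16, 270.38) [ 14.7  -1.3 -11.4]
top0 116.77685950413223 [ 3  3  3  4  8  7  5 10 43 83 43  9  3  3  3  3  4  2  1  2  0  0]
top8 118.15576323987538 [ 2  1  2  3  4  9  7  5 10 36 95 91 32  9  4  1  2  2  1  3  2  0]
```

Pull is about 13 N: wrist 13.5 N, pointer moved about 3.3 mm, pin head about 2.8 mm. The latch holds. Easing off.

Emit:
jog_arm(
  targets=[
    [-0.0005,0,0,0],
    [-0.0015,0,0,0],
    [-0.0025,0,0,0],
    [-0.0035,0,0,0],
    [-0.0045,0,0,0],
  ],
)

```text
time: 19.62
tool_pos: [0.5469, 0.0709, 0.032]
tool_rot: [0.001, 0.043, 0.999, 0.0]
contact_force: [4.6, -0.0, -4.9]
gripper_width: 0.27
```

Emit:
jog_arm(
  targets=[
    [-0.001,0,0,0],
    [-0.002,0,0,0],
    [-0.003,0,0,0],
    [-0.004,0,0,0],
    [-0.004,0,0,0],
  ],
)

```text
time: 20.03
tool_pos: [0.5493, 0.0708, 0.0316]
tool_rot: [-0.001, 0.042, 0.999, 0.0]
contact_force: [-2.2, -0.5, 1.3]
gripper_width: 0.271
```

Emit:
jog_arm(
  targets=[
    [-0.001,0,0,0],
    [-0.002,0,0,0],
    [-0.002,0,0,0],
    [-0.002,0,0,0],
  ],
)

```text
time: 20.37
tool_pos: [0.5517, 0.0705, 0.0316]
tool_rot: [-0.0, 0.043, 0.999, 0.0]
contact_force: [-1.3, -0.2, 1.6]
gripper_width: 0.269
```

Emit:
jog_arm(
  targets=[
    [0,0,0,0],
    [0,0,0,0],
    [0,0,0,0],
    [0,0,0,0],
    [0,0,0,0],
  ],
  fingers=1,
)

```text
time: 20.78
tool_pos: [0.5519, 0.0704, 0.0317]
tool_rot: [0.0, 0.043, 0.999, -0.0]
contact_force: [0.0, -0.6, 0.2]
gripper_width: 0.957
```

Emit:
jog_arm(
  targets=[
    [0,0,0,0],
    [0,0,0,0],
    [0,0,0,0],
  ],
)

```text
time: 21.03
tool_pos: [0.5517, 0.0705, 0.0315]
tool_rot: [0.0, 0.043, 0.999, -0.0]
contact_force: [-0.2, -0.4, -0.2]
gripper_width: 1.002
```

Emit:
jog_arm(
  targets=[
    [0,0,-0.005,0],
    [0,0,-0.02,0],
    [0,0,-0.045,0],
    [0,0,-0.075,0],
    [0,0,-0.11,0],
  ],
)

```text
time: 21.45
tool_pos: [0.5503, 0.0705, 0.1413]
tool_rot: [-0.002, 0.043, 0.999, -0.0]
contact_force: [-0.2, -0.7, -0.7]
gripper_width: 1.002
```

Emit:
jog_arm(
  targets=[
    [0.03,0,-0.03,0],
    [0.06,0,-0.06,0],
    [0.09,0,-0.07,0],
    [0.1,0,-0.07,0],
    [0.1,0,-0.07,0],
  ],
)

```text
time: 21.87
tool_pos: [0.4513, 0.0793, 0.2135]
tool_rot: [0.002, 0.042, 0.999, 0.0]
contact_force: [-0.3, 0.5, -0.8]
gripper_width: 1.004
```

```bash
python3 - <<'E'
from g import *
im=grab('side','pics/side9.png'); print(sb(im),manip.state()['contact_force'].round(1),manip.state()['time']); grab('top','pics/top9.png')
a=cv2.imread('pics/side9.png')[220:320,150:350]; z=np.zeros((600,800,3),np.uint8); z[:400]=cv2.resize(a,(800,400),interpolation=cv2.INTER_CUBIC)
z[400:,:266]=cv2.resize(cv2.imread('pics/top9.png'),(266,200),interpolation=cv2.INTER_AREA)
z[400:,270:]=cv2.resize(cv2.imread('pics/side9.png')[255:285,215:295],(530,200),interpolation=cv2.INTER_CUBIC); cv2.imwrite('pics/z9.png',z)
E
```

```text
(79.0, 241.75, 270.05) [-0.  -0.1 -0.4] 21.9167
```

View pics/z9.png

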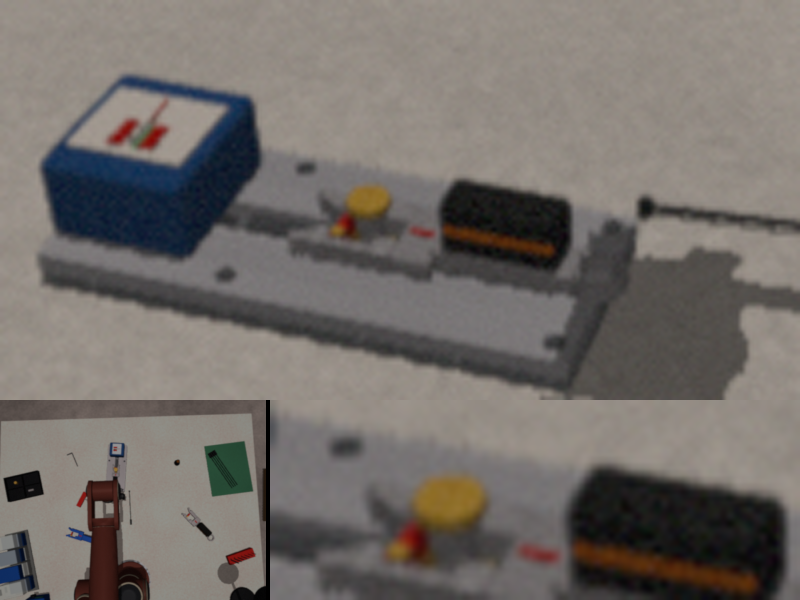

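The hook lies flat on the bed with the red latch shut behind the pin, the gauge is back to zero, and the arm is clear.

```bash
python3 -c "
from plant import manip; print(manip.job_done())"
```

```text
the job is handed in; nothing more can be done
None
```

The job is done and handed in at about 22 s. The smaller steel hook was pushed onto the pin until the latch flipped shut, pulled back to about 13 N, eased off and released. It lies flat on the stand, latched on the pin.

**Pushing on:** The wrist force reached 16.1 N at most in the readings. Half or more of that was bed friction: the pin had moved only about 1.7 mm, which is roughly 7 N on the gauge. I then took the hook's weight off the bed and pushed on. The force dropped to about zero, and the side picture showed the latch shut behind the pin.

**Proof pull:** The latch held, but the readings did not agree exactly:

| Source | Pull |
|---|---|
| Wrist force, steady | 13.2–13.5 N |
| Wrist force, one noisy sample | 14.7 N |
| Gauge pointer shift in the top view (about 3.3 mm) | about 13 N |
| Pin head shift in the side view (about 2.8 mm) | about 11 N |

All of these are under 16 N. The gauge was judged only from readings at the ends of moves and from still pictures, so a brief peak in between would not have shown.

**Final check:** The pin was back at its rest position, so the gauge reads zero. The arm was clear with no contact force. I saw no sign that the other things had moved, but the arm hid part of the top view and I did not measure each one again.

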